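# Raise the pop-up charging post to its second stop and hold it up

## Robot

A 7-joint arm with a two-finger parallel gripper is mounted at the origin on the work surface. World frame = base frame: x ahead of the robot, y to its left, z up, the work surface at z = 0. Lengths are in m, angles in rad, forces in N, time in s.
With the tool pointing down it reaches from about 0.4 to 0.85 m from the base axis. Payload 4.5 kg.
Tool frame: the origin (TCP) lies where the fingers leave the gripper's body, on its centre line; the fingertips stand 64 mm ahead of it and the grasp point (between the pads) lies 45 mm ahead of it; z points along the fingers, y is the line along which they close (so a half turn about z gives the same grasp; the last joint's range is limited). The gripper opens to 88 mm and grips with 3 to 60 N. Pads are 18 mm wide; open, the fingers measure 123 mm over their backs; the gripper's body (75 mm by 187 mm) begins 45 mm behind the grasp point.
Start: joints at [1.281, 0.689, -0.195, 1.565, 0.157, 0.902, -0.215], TCP at [0.199, -0.593, 0.303] pointing down, gripper open.
Joint ranges: [-3.01, 3.01], [-0.46, 2.08], [-1.47, 1.51], [0.13, 2.56], [-1, 4.14], [0.04, 2.09], [-2.66, 2.66]. Speed limits (rad/s): [2.57, 2.57, 3.14, 3.14, 3.14, 3.14, 3.14].

## Interface

Orientations are given as a unit quaternion [x, y, z, w].
In Python, from plant import r gives the robot as it stands.
- The arm moves only by the tool play_rows, never from a script. Its arguments are lists of equal length, an entry for each row: "translation": the shift along the tool's x, y, z in m, a list of three; "delta_rot": the turn, a rotation vector about the tool's x, y, z in degrees, a list of three; "grip": the opening, from -1 (shut) to 1 (fully open). In form: {"translation": [[x, y, z], ...], "delta_rot": [[rx, ry, rz], ...], "grip": [grip, ...]}. A call has 1 to 20 rows; each row shifts and turns the commanded pose from where the row before left it, along the tool's axes as they then stand; what a row does not reach is not made up. A row lasts 1/8 s, in which the tool goes at most 62.5 mm and 10.7 degrees, less where a joint would pass 70% of its speed; a pose out of reach is approached as far as the arm can. A call with a gripper value outside its range is refused whole. The fingers move at their own pace and stop on an object; "squeeze" is the grip in N (left out, the last holds). Time passes only in rows, so rows that do not move let the fingers close. It gives the time, the measured TCP pose, the force, the opening and the grip force at its end, in the units of the state.
- r.get_state(): the state, without advancing time (a new reading comes with each control period).
- r.snapshot(name): name is "side" or "top" or "wrist"; returns the picture (400x640x3 uint8, blue, green, red); there is no depth.
- r.get_calibration(name): a dict with "intrinsics" (3x3 intrinsics, pixels), "k1" (the pictures are not rectified: a ray, as slopes to the right and down, at radius r is drawn at 1 + k1 r^2 times it, then the intrinsics apply), "eye" and "rotation" of the camera in the world. Camera axes: x right, y up, looking along -z (the intrinsics and any distortion apply to the point x, -y, -z); pixel columns grow to the right and rows downward; lengths in m; the calibration is good to about 2 mm. A picture is of the moment at which its call begins: read the wrist's pose just before it. get_calibration takes no time and is no camera call; for the wrist camera it gives the pose at the moment of the call.
- r.finish_job(): hands the job in; it is judged then, once.
Trained networks look in the newest picture that a camera, given by its name, has taken for a name from the list of things; names that differ only in an ending like _2 or _b are one class to them, and where a whole thing is asked for, a point or a joint stands for the part that bears it (a point fixed in the world has none). Each returns a list of dicts, best first, with "confidence" (0 to 1); they miss things now and then, are a little off and sometimes report something else, mostly with a low value. They report only what shows in the picture. A call takes as long as a camera call.
- r.look_for(camera, target): "point" ([x, y, z] in m, in world coordinates, good to about 4 mm: the middle of the surface that is visible of it).
- r.silhouettes(camera, target): "pixels" (400x640 bool, what is visible of it).
The state is a dict: "clock": time; "q": joint angles; "qd": joint speeds; "joint_torque": joint torques, N m; "tool_pos": TCP position; "eef_rot": TCP orientation; "contact_force": force on the tool from outside, world axes, zero at the start; "moment": the same for the moment, N m; "opening": opening from 0.0 (shut) to 1.0 (fully open); "finger_force": force on a finger pad.
Only numpy, scipy, OpenCV 4.12 (cv2) and the standard library are available. Lean on these libraries where they do the work, as an engineer would, in place of code of your own. Each camera call takes 0.05 s, during which the arm holds its last target. There are 200 camera calls.

## Task

I want to plug my phone charger in: take the pop-up charging post with the orange button by its grip, squeezing the orange side button in so that it unlocks, and draw the post up past its first stop to the second stop, so that both sections are fully out. It sinks back if let go, so finish while still holding it up there. Leave the post with the blue button down, and do not disturb the other things on the worktop.

Things in the scene. Friction and masses are not known exactly. Their poses are not given: they have to be found in the camera images.
- orange_post: The post to raise, fixed in the worktop: steel collar 90 mm across, 8 mm high, round a two-section telescope (64 and 50 mm in diameter). Origin on the worktop (z = 0) on the post's axis, z up. On its +y side the grip has the orange button. While that is out a bolt locks the post down; fingers closed on the grip along this y axis squeeze it flush and free the post.
- orange_grip (a point): Point on the axis inside the black grip block (56 mm along x, 30 mm along y, 50 mm high, thin orange plate on top) of the orange post; axes as orange_post. 46 mm above the worktop when the post is down, 25 mm under the grip's top, 26 mm above the steel cap disc (72 mm across) that carries the grip. Rises with the grip, 160 mm in all.
- orange_face (a point): Centre of the outer face of the orange button (20 mm wide, 28 mm high), 20 mm from the post's axis on its +y side when out, level with orange_grip; axes as orange_post.
- orange_button (a joint): How far the orange spring button is pressed in: 0 out, about 0.005 flush with the grip, 0.006 at most. It takes 3 N to start and about 6.5 N to go flush; the bolt is free from about 0.004.
- orange_upper (a joint): How far the upper section stands out of the lower one, m: 0 down, 0.080 at its end. It moves first (about 4 to 5 N to lift) and reaching its end is the first stop. Falls back by its weight when let go.
- orange_lower (a joint): How far the lower section stands out of the worktop, m: 0 down, 0.080 at its end. It is drawn up by the upper section after the first stop (about 9 to 10 N in all, plus about 1 N per 0.1 m/s), and reaching its end is the second stop, 160 mm above the start. Falls back by its weight when let go (the post then rests some 15 mm up on its bolt unless the button is pressed).
- blue_post: The other post, to be left down: the same build as the orange one, but with a blue button and a blue plate on the grip. Origin and axes as orange_post.
- blue_grip (a point): Point on the axis inside the grip block of the blue post, 46 mm above the worktop when down.
- kettle: White kettle, 156 mm across at the foot and 229 mm high, handle loop reaching 117 mm from the axis on its -x side; stands loose. Origin at the middle of its underside.
- mug: Blue mug, 80 mm across, 92 mm high, handle to its +y side; stands loose. Origin at the middle of its underside.
- phone: Dark phone lying flat, 72 (x) by 150 (y) by 9 mm; loose. Origin at the middle of its underside.
- charger: White plug-in charger block, 45 (x) by 50 (y) by 28 mm high; loose. Origin at the middle of its underside.
- canister0: One of three black and cream storage canisters at the far edge, 98 mm across, 113 mm high with its knob; stands loose. Origin at the middle of its underside.
- canister1: One of three black and cream storage canisters at the far edge, 98 mm across, 113 mm high with its knob; stands loose. Origin at the middle of its underside.
- canister2: One of three black and cream storage canisters at the far edge, 98 mm across, 113 mm high with its knob; stands loose. Origin at the middle of its underside.

How it is judged:
By the outcome, as a careful person would: the job done as asked, in the order asked, and still so for the second after the job is handed in, while the arm keeps its last pose, push and grip.
It also fails if it takes over 32 s, if anything falls off the work surface, if the arm or the gripper's body presses on something with over 40 N, if the wrist force passes 120 N, or if a joint passes its speed limit or range.

## Working session

There is one attempt and no reset: what is moved stays moved. The work goes in short steps, Python scripts to look and compute and a tool call to move; the robot and the scene stay as the last step left them, time stands still between calls to the robot, and variables do not carry over. Pictures are saved under pics/ and viewed, at most 10 in all, crops included, and the job is handed in when it is done.

Besides the shell and the picture viewer there is one more tool, called after "Emit:" by a JSON object that holds its "fn" and its "kwargs". play_rows: Moves the arm, as the interface text tells. Its arguments: {"type":"object","properties":{"translation":{"type":"array","items":{"type":"array","items":{"type":"number"}}},"delta_rot":{"type":"array","items":{"type":"array","items":{"type":"number"}}},"grip":{"type":"array","items":{"type":"number"}},"squeeze":{"type":"number"}},"required":["translation","delta_rot","grip"]}

```bash
mkdir -p pics
cat > h.py <<'E'
import numpy as np, cv2
from scipy.spatial.transform import Rotation as R
from plant import r
def snap(c,n):
    im=r.snapshot(c); cv2.imwrite(f'pics/{n}.png',im); return im
def proj(c,P):
    k=r.get_calibration(c); K=np.array(k['intrinsics']); p=np.array(k['rotation']).T@(np.array(P)-k['eye'])
    s=np.array([p[0],-p[1]])/-p[2]; s=s*(1+k['k1']*(s@s)); return K[:2,:2]@s+K[:2,2]
def ray(c,uv):
    k=r.get_calibration(c); K=np.array(k['intrinsics']); d=np.linalg.solve(K,[uv[0],uv[1],1])[:2]; s=d.copy()
    for _ in range(20): s=d/(1+k['k1']*(s@s))
    return np.array(k['eye']), np.array(k['rotation'])@np.array([s[0],-s[1],-1])
def onz(c,uv,z):
    e,d=ray(c,uv); return e+d*(z-e[2])/d[2]
E
python3 - <<'E'
from h import *
s=r.get_state(); print(s['clock'],s['tool_pos'],s['eef_rot'],s['opening'])
a=snap('top','top1'); b=snap('side','side1')
for c in('top','side'):
    k=r.get_calibration(c); print(c,k['eye'],k['k1'])
    for t in('orange_grip','orange_face','blue_grip','orange_post','kettle','mug','phone','charger','canister0'):
        print(t,[(np.round(x['point'],3).tolist(),round(x['confidence'],2)) for x in r.look_for(c,t)][:3])
cv2.imwrite('pics/both.png',cv2.resize(np.vstack([a,b]),(800,1000))[:1000])
E
```

```text
0.0 [ 0.19866214 -0.59205411  0.30192779] [ 9.86913269e-01  1.61249502e-01 -1.99864252e-04 -8.70359487e-04] 0.9937609100951719
top [ 0.36775133 -0.05549535  1.15306259] 0.011127121019060233
orange_grip [([0.547, -0.159, 0.061], 0.82)]
orange_face []
blue_grip [([0.472, 0.179, 0.05], 0.69)]
orange_post [([0.543, -0.157, 0.023], 0.96), ([0.545, -0.158, 0.059], 0.65), ([0.748, 0.004, 0.1], 0.39)]
kettle [([0.642, 0.318, 0.197], 0.84), ([0.737, 0.136, 0.102], 0.68)]
mug [([0.616, -0.438, 0.051], 0.69), ([0.471, 0.177, 0.053], 0.27)]
phone [([0.435, -0.016, 0.008], 0.93)]
charger []
canister0 [([0.751, 0.004, 0.1], 0.94), ([0.739, 0.135, 0.1], 0.87)]
side [-0.11415304  0.85572349  0.69545228] 0.025485621036443064
orange_grip [([0.546, -0.15, 0.044], 0.7)]
orange_face [([0.454, 0.201, 0.024], 0.47), ([0.543, -0.149, 0.05], 0.39)]
blue_grip [([0.457, 0.198, 0.044], 0.94)]
orange_post [([0.546, -0.142, 0.028], 0.68)]
kettle []
mug [([0.609, -0.402, 0.065], 0.67), ([0.543, -0.145, 0.049], 0.25)]
phone [([0.439, -0.007, 0.012], 0.76), ([0.543, -0.146, 0.044], 0.28)]
charger [([0.545, -0.141, 0.05], 0.7), ([0.629, -0.021, 0.03], 0.51)]
canister0 [([0.746, -0.108, 0.074], 0.9), ([0.719, 0.157, 0.065], 0.84), ([0.733, 0.034, 0.071], 0.65)]
```

View pics/top1.png

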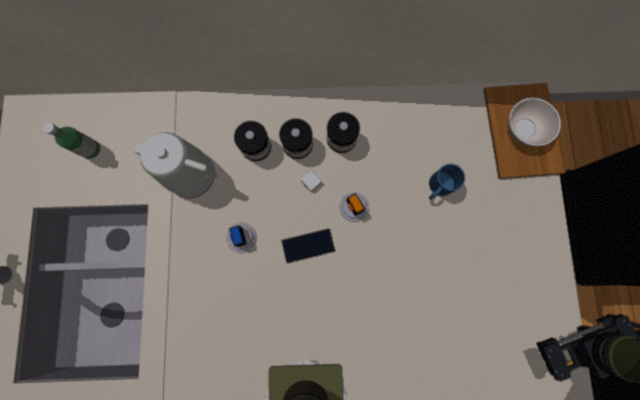

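View pics/side1.png

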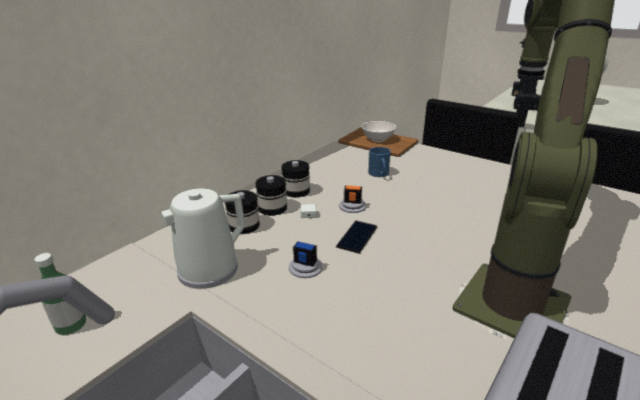

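Top view: the orange plate is at about (356,204) on its collar, tilted. The blue post is at (238,236), the phone at (308,246), the charger at (312,181) and the canisters at (252–343, 130–140). The side view agrees, with the orange button facing the camera at (352,196).

Run:
```python
from h import *
a=cv2.imread('pics/top1.png'); hsv=cv2.cvtColor(a,cv2.COLOR_BGR2HSV)
m=cv2.inRange(hsv,(5,150,120),(20,255,255)); m[:, :330]=0; m[:,385:]=0;m[:180]=0;m[235:]=0
ys,xs=np.nonzero(m); P=np.array([onz('top',(x,y),0.071)[:2] for x,y in zip(xs,ys)])
c,(w,h),ang=cv2.minAreaRect((P*1000).astype(np.float32)); print(len(P),P.mean(0),c,w,h,ang)
e,v=np.linalg.eigh(np.cov(P.T)); print(np.sqrt(e*12),np.degrees(np.arctan2(v[1,1],v[0,1])))
b=cv2.imread('pics/side1.png'); 
cr=np.hstack([cv2.resize(a[170:235,320:390],None,fx=5,fy=5,interpolation=2),cv2.resize(b[170:235,320:390],None,fx=5,fy=5,interpolation=2)]); cv2.imwrite('pics/crop1.png',cr)
s=r.get_state(); print(R.from_quat(s['eef_rot']).as_matrix().round(3)); print(s['contact_force'])
k=r.get_calibration('wrist'); M=R.from_quat(s['eef_rot']).as_matrix(); print('cam in tool',M.T@(np.array(k['eye'])-s['tool_pos']), (M.T@np.array(k['rotation'])).round(2))
```

```text
Traceback (most recent call last):
  File "h.py", line 14, in onz
    e,d=ray(c,uv); return e+d*(z-e[2])/d[2]
        ~~~^^^^^^
  File "h.py", line 12, in ray
    return np.array(k['eye']), np.array(k['rotation'])@np.array([s[0],-s[1],-1])
                               ~~~~~~~~~~~~~~~~~~~~~~~^~~~~~~~~~~~~~~~~~~~~~~~~~
ValueError: matmul: Input operand 1 has a mismatch in its core dimension 0, with gufunc signature (n?,k),(k,m?)->(n?,m?) (size 3 is different from 4)
```

Rotation is a quaternion.

```bash
sed -i "s/np.array(k\['rotation'\])/R.from_quat(k['rotation']).as_matrix()/g" h.py
python3 - <<'E'
from h import *
a=cv2.imread('pics/top1.png'); hsv=cv2.cvtColor(a,cv2.COLOR_BGR2HSV)
m=cv2.inRange(hsv,(5,150,120),(20,255,255)); m[:, :330]=0; m[:,385:]=0;m[:180]=0;m[235:]=0
ys,xs=np.nonzero(m); P=np.array([onz('top',(x,y),0.071)[:2] for x,y in zip(xs,ys)])
c,(w,h),ang=cv2.minAreaRect((P*1000).astype(np.float32)); print(len(P),P.mean(0),c,w,h,ang)
e,v=np.linalg.eigh(np.cov(P.T)); print(np.sqrt(e*12),np.degrees(np.arctan2(v[1,1],v[0,1])))
b=cv2.imread('pics/side1.png'); 
cr=np.hstack([cv2.resize(a[170:235,320:390],None,fx=5,fy=5,interpolation=2),cv2.resize(b[170:235,320:390],None,fx=5,fy=5,interpolation=2)]); cv2.imwrite('pics/crop1.png',cr)
s=r.get_state(); print(R.from_quat(s['eef_rot']).as_matrix().round(3)); print(s['contact_force'])
k=r.get_calibration('wrist'); M=R.from_quat(s['eef_rot']).as_matrix(); print('cam in tool',M.T@(np.array(k['eye'])-s['tool_pos']), (M.T@R.from_quat(k['rotation']).as_matrix()).round(2))
E
```

```text
126 [ 0.54908864 -0.15989384] (547.3372802734375, -156.26092529296875) 45.178253173828125 32.05983352661133 26.800006866455078
[0.02747922 0.04359998] -155.70944328415817
[[ 0.948  0.318  0.   ]
 [ 0.318 -0.948 -0.   ]
 [ 0.     0.    -1.   ]]
[ 0.53871267  0.13554476 -0.00725508]
cam in tool [ 0.06574053  0.00039604 -0.08099224] [[ 0.    0.97  0.25]
 [ 1.   -0.    0.  ]
 [ 0.    0.25 -0.97]]
```

View pics/crop1.png

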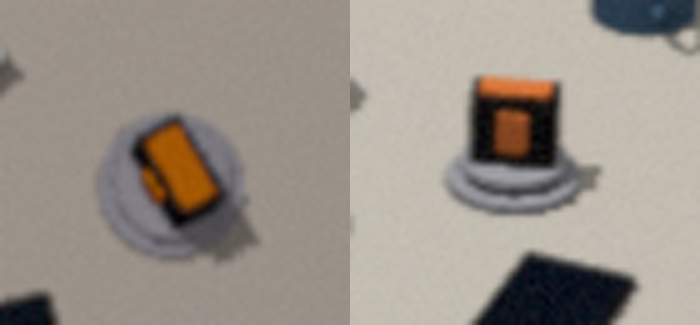

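The plate's long axis (post x) lies about 26° from world x, and the button is on the +y side (left and down in the top view). I'll move above it now and refine with the wrist camera.

Emit:
{"fn": "play_rows", "kwargs": {"translation": [[0.034,-0.0215,0],[0.034,-0.0215,0],[0.034,-0.0215,0],[0.034,-0.0215,0],[0.034,-0.0215,0],[0.034,-0.0215,0],[0.034,-0.0215,0],[0.034,-0.0215,0],[0.034,-0.0215,0],[0.034,-0.0215,0],[0.034,-0.0215,0],[0.034,-0.0215,0],[0.034,-0.0215,0],[0.027,-0.0205,0],[0,0,0.03],[0,0,0.03],[0,0,0],[0,0,0]], "delta_rot": [[0,0,0],[0,0,0],[0,0,0],[0,0,0],[0,0,0],[0,0,0],[0,0,0],[0,0,0],[0,0,0],[0,0,0],[0,0,0],[0,0,0],[0,0,0],[0,0,0],[0,0,-4],[0,0,-3.5],[0,0,0],[0,0,0]], "grip": [1,1,1,1,1,1,1,1,1,1,1,1,1,1,1,1,1,1], "squeeze": 25}}

```text
clock: 3.25
tool_pos: [0.5486, -0.1591, 0.2436]
eef_rot: [0.974, 0.225, 0.001, 0.0]
contact_force: [-0.3, -0.4, 0.2]
opening: 1.001
finger_force: 0.0
```

```bash
cat > w.py <<'E'
from h import *
import sys
s=r.get_state(); T=np.array(s['tool_pos']); M=R.from_quat(s['eef_rot']).as_matrix()
print(s['clock'],T.round(4),M.round(3).tolist(),s['contact_force'])
a=snap('wrist',sys.argv[1]); hsv=cv2.cvtColor(a,cv2.COLOR_BGR2HSV)
m=cv2.inRange(hsv,(5,150,70),(22,255,255)); n,l,st,ce=cv2.connectedComponentsWithStats(m)
for i in np.argsort(-st[1:,4])[:3]+1:
    if st[i,4]<60: continue
    ys,xs=np.nonzero(l==i); h=cv2.convexHull(np.stack([xs,ys],1).astype(np.int32))[:,0]
    P=np.array([onz('wrist',p,0.071)[:2] for p in h])
    c,(w,hh),ang=cv2.minAreaRect((P*1000).astype(np.float32)); print(st[i],ce[i].round(),'rect',np.round(c,1),round(w,1),round(hh,1),round(ang,2))
for t in('orange_grip','orange_face'): print(t,[(np.round(x['point'],3).tolist(),round(x['confidence'],2)) for x in r.look_for('wrist',t)][:2])
E
python3 w.py w1
```

```text
3.25 [ 0.5486 -0.1591  0.2436] [[0.899, 0.438, 0.002], [0.438, -0.899, -0.0], [0.001, 0.001, -1.0]] [-0.27494726 -0.36400848  0.17612997]
[ 304  167   27   53 1401] [317. 193.] rect [ 552.4 -159.7] 46.7 22.5 26.73
[497 261  37  59 840] [520. 289.] rect [ 549.8 -377.9] 70.5 33.3 41.69
[457 327 167  15 695] [558. 334.] rect [ 520.1 -436.8] 9.5 183.4 25.95
orange_grip [([0.558, -0.155, 0.069], 0.85)]
orange_face []
```

View pics/w1.png

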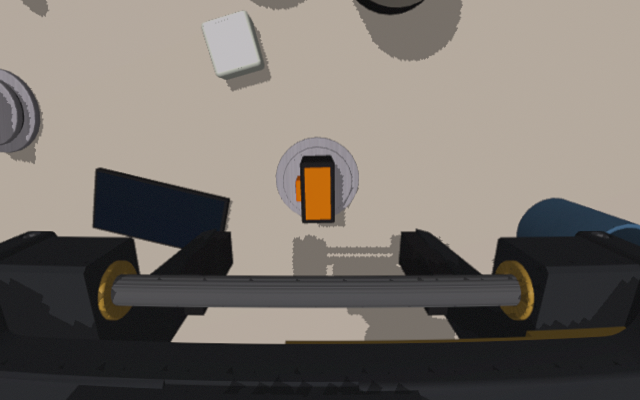

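Wrist view: the orange plate is at (317,193) with its button on the left at (298,188), the collar is centred near (317,179), and the grip is square to the gripper. I'll compare the collar and plate centres in tool axes.

Run:
```python
from h import *
s=r.get_state(); T=np.array(s['tool_pos']); M=R.from_quat(s['eef_rot']).as_matrix()
a=cv2.imread('pics/w1.png')
def rep(n,p): print(n,np.round(p,4),'tool',np.round(M.T@(p-T),4))
for n,uv,z in [('plate',(317.5,193),.071),('collarL',(276,179),.008),('collarR',(359,179),.008),('collarT',(317,137),.008),('discT',(317,147),.02),('discL',(283,180),.02),('discR',(353,180),.02)]: rep(n,onz('wrist',uv,z))
# projections of model for a guess of axis
g=np.array([.5504,-.1597]); X=np.array([.8935,.449]); Y=np.array([-.449,.8935])
im=cv2.resize(a[120:240,250:390],None,fx=5,fy=5,interpolation=2)
def d(pts,col):
    q=np.array([(proj('wrist',p)-[250,120]+.5)*5 for p in pts]).astype(np.int32); cv2.polylines(im,[q],True,col,1)
for z in(.071,.021): d([[*(g+sx*.028*X+sy*.015*Y),z] for sx,sy in((1,1),(1,-1),(-1,-1),(-1,1))],(0,255,0))
for z,rad in((.008,.045),(.02,.036)): d([[*(g+rad*np.array([np.cos(t),np.sin(t)])),z] for t in np.linspace(0,6.28,40)],(255,0,255))
cv2.imwrite('pics/ov.png',im)
```

```text
plate [ 0.553  -0.1598  0.071 ] tool [0.0031 0.0022 0.173 ]
collarL [ 0.5337 -0.1203  0.008 ] tool [ 0.0031 -0.0418  0.236 ]
collarR [ 0.5728 -0.2002  0.008 ] tool [0.0031 0.047  0.2361]
collarT [ 0.5927 -0.1403  0.008 ] tool [0.0473 0.002  0.2361]
discT [ 0.5844 -0.1443  0.02  ] tool [0.0381 0.0019 0.2241]
discL [ 0.5387 -0.1276  0.02  ] tool [ 0.0044 -0.0331  0.224 ]
discR [ 0.5704 -0.1925  0.02  ] tool [0.0044 0.0391 0.2241]
```

View pics/ov.png

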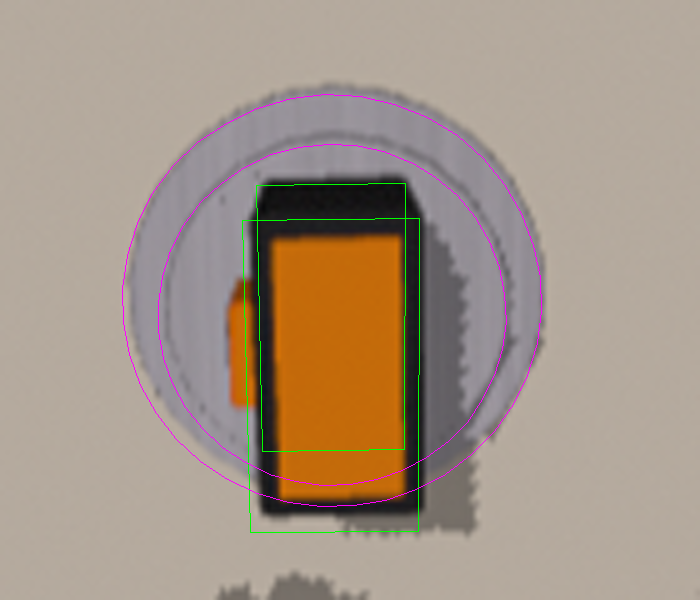

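Emit:
{"fn": "play_rows", "kwargs": {"translation": [[0.003,0.0024,0.01],[0,0,0.03],[0,0,0.03],[0,0,0.03],[0,0,0.025],[0,0,0.015],[0,0,0.01],[0,0,0],[0,0,0]], "delta_rot": [[0,0,0],[0,0,0],[0,0,0],[0,0,0],[0,0,0],[0,0,0],[0,0,0],[0,0,0],[0,0,0]], "grip": [1,1,1,1,1,1,1,1,1]}}

```text
clock: 4.53
tool_pos: [0.5523, -0.1599, 0.0934]
eef_rot: [0.974, 0.225, 0.001, 0.0]
contact_force: [0.2, 0.5, -0.3]
opening: 0.999
finger_force: 0.0
```

Run:
```python
from h import *
s=r.get_state(); print(s['clock'],s['tool_pos'],s['contact_force'])
b=snap('wrist','w2')
```

```text
4.525 [ 0.55230105 -0.15987794  0.09342401] [ 0.17130376  0.46578191 -0.29193588]
```

View pics/w2.png

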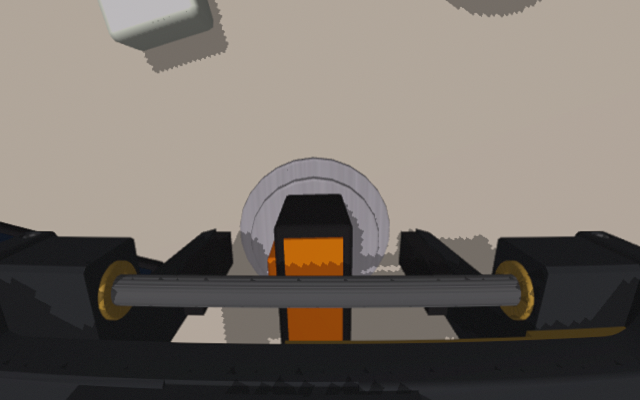

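The block (275–351) sits between the fingers (232 to 400), centred to within 1–2 mm, with clear gaps on both sides. Closing.

Emit:
{"fn": "play_rows", "kwargs": {"translation": [[0,0,0],[0,0,0],[0,0,0],[0,0,0],[0,0,0],[0,0,0],[0,0,0],[0,0,0]], "delta_rot": [[0,0,0],[0,0,0],[0,0,0],[0,0,0],[0,0,0],[0,0,0],[0,0,0],[0,0,0]], "grip": [-1,-1,-1,-1,-1,-1,-1,-1], "squeeze": 35}}

```text
clock: 5.58
tool_pos: [0.5518, -0.1596, 0.0927]
eef_rot: [0.974, 0.226, 0.0, -0.0]
contact_force: [-0.6, 0.5, 0.3]
opening: 0.34
finger_force: 35.0
```

Opening is 30 mm, so the button is flush. Lifting a first part as a check.

Emit:
{"fn": "play_rows", "kwargs": {"translation": [[0,0,-0.005],[0,0,-0.01],[0,0,-0.01],[0,0,-0.01],[0,0,-0.01],[0,0,-0.005],[0,0,0]], "delta_rot": [[0,0,0],[0,0,0],[0,0,0],[0,0,0],[0,0,0],[0,0,0],[0,0,0]], "grip": [-1,-1,-1,-1,-1,-1,-1]}}

```text
clock: 6.45
tool_pos: [0.5518, -0.1596, 0.1433]
eef_rot: [0.974, 0.225, 0.0, 0.0]
contact_force: [0.8, 0.7, -2.8]
opening: 0.335
finger_force: 35.0
```

Emit:
{"fn": "play_rows", "kwargs": {"translation": [[0,0,-0.008],[0,0,-0.008],[0,0,-0.006],[0,0,-0.006],[0,0,-0.008],[0,0,-0.01],[0,0,-0.01],[0,0,-0.01],[0,0,-0.01],[0,0,-0.01],[0,0,-0.008],[0,0,-0.006],[0,0,0],[0,0,0]], "delta_rot": [[0,0,0],[0,0,0],[0,0,0],[0,0,0],[0,0,0],[0,0,0],[0,0,0],[0,0,0],[0,0,0],[0,0,0],[0,0,0],[0,0,0],[0,0,0],[0,0,0]], "grip": [-1,-1,-1,-1,-1,-1,-1,-1,-1,-1,-1,-1,-1,-1]}}

```text
clock: 8.2
tool_pos: [0.5517, -0.1596, 0.2429]
eef_rot: [0.974, 0.225, 0.0, 0.0]
contact_force: [0.6, 1.5, -4.1]
opening: 0.335
finger_force: 35.0
```

Run:
```python
from h import *
b=snap('side','s2')
cv2.imwrite('pics/s2c.png',cv2.resize(b[100:270,270:470],None,fx=3,fy=3,interpolation=2))
```

```text
(no output)
```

View pics/s2c.png

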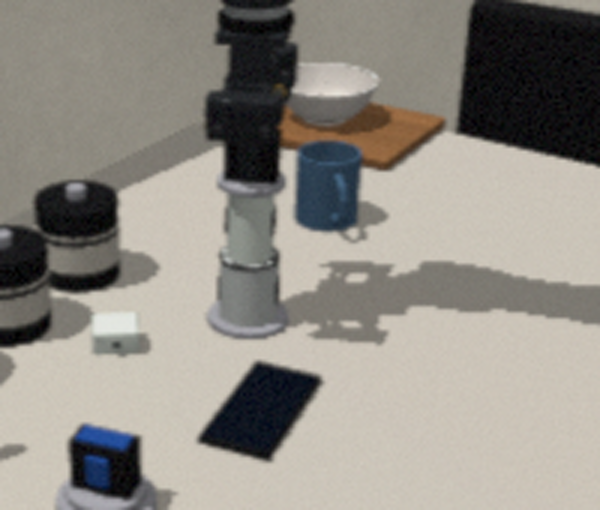

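The side view shows both sections out: the upper one spans crop rows 190–260 and the lower one 260–315. The blue post is still down. Next is the last 10 mm, slowly, up against the stop.

Emit:
{"fn": "play_rows", "kwargs": {"translation": [[0,0,-0.003],[0,0,-0.003],[0,0,-0.003],[0,0,-0.002],[0,0,-0.001],[0,0,-0.001],[0,0,0],[0,0,0]], "delta_rot": [[0,0,0],[0,0,0],[0,0,0],[0,0,0],[0,0,0],[0,0,0],[0,0,0],[0,0,0]], "grip": [-1,-1,-1,-1,-1,-1,-1,-1]}}

```text
clock: 9.25
tool_pos: [0.5517, -0.1597, 0.253]
eef_rot: [0.974, 0.226, -0.001, -0.001]
contact_force: [8.8, 2.2, -29.8]
opening: 0.337
finger_force: 34.9
```

The stop is reached (160 mm of rise, force up to 30 N). I'll ease the pull slightly and check that it holds.

Emit:
{"fn": "play_rows", "kwargs": {"translation": [[0,0,0.001],[0,0,0],[0,0,0],[0,0,0],[0,0,0],[0,0,0],[0,0,0],[0,0,0]], "delta_rot": [[0,0,0],[0,0,0],[0,0,0],[0,0,0],[0,0,0],[0,0,0],[0,0,0],[0,0,0]], "grip": [-1,-1,-1,-1,-1,-1,-1,-1]}}

```text
clock: 10.25
tool_pos: [0.5517, -0.1597, 0.2529]
eef_rot: [0.974, 0.225, -0.0, -0.0]
contact_force: [6.6, 0.4, -23.1]
opening: 0.34
finger_force: 34.9
```

Run:
```python
from h import *
b=snap('side','s3'); s=r.get_state(); print(s['tool_pos'],s['contact_force'],s['clock'])
cv2.imwrite('pics/s3c.png',cv2.resize(b[100:270,270:470],None,fx=3,fy=3,interpolation=2))
g=np.array([.5518,-.1596])
print('cap rim predicted at full', proj('side',[*g,.180])*1, proj('side',[*g,.170]))
```

```text
[ 0.55172508 -0.15966767  0.25288902] [  6.19937407   1.40921175 -22.43043147] 10.3
cap rim predicted at full [353.51342299 156.13394885] [353.43421323 159.10262074]
```

View pics/s3c.png

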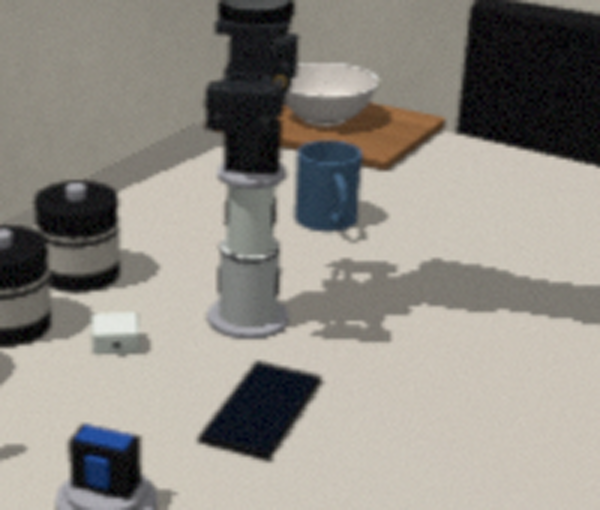

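The post stands at its second stop: its cap rim (crop row about 172) and section joint (about 248) are both higher than before. The pull is steady at 22 N and nothing else has moved.

```bash
python3 -c "
from plant import r
print(r.finish_job())"
```

```text
the job is handed in; nothing more can be done
None
```

The orange post is drawn up 160 mm to its second stop and still held there with the button squeezed in; the blue post is down, nothing else moved in the side view, and the job is handed in.

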